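# Set the stock tags on the assembly bench

## Task

With a fingertip, gently push over the hinged stock tags on the white board so that the tag in front of each full bin lies with its green face up and the tag in front of every bin that is not full lies with its red face up. Tags that already show the right colour stay that way in the end. Nothing is picked up: leave the bins and everything else on the bench where they stand.

Things in the scene. Friction and masses are not known exactly. Their poses are not given: they have to be found in the camera images.
- board: white stock board lying flat and fixed on the bench, 275 x 490 x 10 mm thick. Origin: on the bench under the middle of the row of four tags; its x axis points from the tags to the bins, its y axis along the row (left, seen from the robot). It turns up to 0.25 rad. Four tag stands stand in a row 120 mm apart, in any order, with one bin behind each (+x side)
- stand_1_hinge (a point): middle of the hinge of the fixed grey stand that carries tag_1, 32 mm above the bench; axes as the board's, hinge line along x. Stand base 70 (x) x 50 (y) x 6 mm; two cheeks at x = +-29 mm, 6 mm thick, reach 6 mm above the hinge. This tag's bin stands straight behind it, bin centre about 110 mm along +x
- tag_1 (a joint): flip tag: plate 44 (x) x 50 mm long x 5 mm, 35 g, one face green, one red. +0.7 rad (stop): leans right (-y), GREEN up; 0 upright; -0.7 (stop): leans left (+y), RED up. Leaning, its free edge is 70 mm above the bench, 32 mm beside the hinge. Swings freely: pushed sideways past upright, it falls to the other stop and stays. Clear of a neighbour leaning towards it: 52 mm or more
- stand_2_hinge (a point): middle of the hinge of the fixed grey stand that carries tag_2, 32 mm above the bench; axes as the board's, hinge line along x. Stand base 70 (x) x 50 (y) x 6 mm; two cheeks at x = +-29 mm, 6 mm thick, reach 6 mm above the hinge. This tag's bin stands straight behind it, bin centre about 110 mm along +x
- tag_2 (a joint): flip tag: plate 44 (x) x 50 mm long x 5 mm, 35 g, one face green, one red. +0.7 rad (stop): leans right (-y), GREEN up; 0 upright; -0.7 (stop): leans left (+y), RED up. Leaning, its free edge is 70 mm above the bench, 32 mm beside the hinge. Swings freely: pushed sideways past upright, it falls to the other stop and stays. Clear of a neighbour leaning towards it: 52 mm or more
- stand_3_hinge (a point): middle of the hinge of the fixed grey stand that carries tag_3, 32 mm above the bench; axes as the board's, hinge line along x. Stand base 70 (x) x 50 (y) x 6 mm; two cheeks at x = +-29 mm, 6 mm thick, reach 6 mm above the hinge. This tag's bin stands straight behind it, bin centre about 110 mm along +x
- tag_3 (a joint): flip tag: plate 44 (x) x 50 mm long x 5 mm, 35 g, one face green, one red. +0.7 rad (stop): leans right (-y), GREEN up; 0 upright; -0.7 (stop): leans left (+y), RED up. Leaning, its free edge is 70 mm above the bench, 32 mm beside the hinge. Swings freely: pushed sideways past upright, it falls to the other stop and stays. Clear of a neighbour leaning towards it: 52 mm or more
- stand_4_hinge (a point): middle of the hinge of the fixed grey stand that carries tag_4, 32 mm above the bench; axes as the board's, hinge line along x. Stand base 70 (x) x 50 (y) x 6 mm; two cheeks at x = +-29 mm, 6 mm thick, reach 6 mm above the hinge. This tag's bin stands straight behind it, bin centre about 110 mm along +x
- tag_4 (a joint): flip tag: plate 44 (x) x 50 mm long x 5 mm, 35 g, one face green, one red. +0.7 rad (stop): leans right (-y), GREEN up; 0 upright; -0.7 (stop): leans left (+y), RED up. Leaning, its free edge is 70 mm above the bench, 32 mm beside the hinge. Swings freely: pushed sideways past upright, it falls to the other stop and stays. Clear of a neighbour leaning towards it: 52 mm or more
- bin_a: loose blue open-topped bin, 92 (x) x 96 (y) x 55 mm high, on the board behind a tag. FULL: a close row of seven green circuit boards on edge, standing to 62 mm, above the rim. Origin: centre of its underside
- bin_b: loose blue open-topped bin, 92 (x) x 96 (y) x 55 mm high, on the board behind a tag. FULL: a close row of seven green circuit boards on edge, standing to 62 mm, above the rim. Origin: centre of its underside
- bin_c: loose blue open-topped bin, 92 (x) x 96 (y) x 55 mm high, on the board behind a tag. NOT full: one circuit board lying on its floor. Origin: centre of its underside
- bin_d: loose blue open-topped bin, 92 (x) x 96 (y) x 55 mm high, on the board behind a tag. NOT full: empty. Origin: centre of its underside
- module: loose black module with a small green board on it, 36 x 52 x 22 mm, lying on the front strip of the board; origin centre of underside. Bystander
- screwdriver: loose screwdriver, 170 mm long, lying on the bench left of the board; bystander
- reel: loose yellow reel, 68 mm across, 30 mm high, on the bench left of the board; origin centre of underside. Bystander
- flux: loose small bottle, 44 mm across, 100 mm high, standing on the bench right of the board; origin centre of underside. Bystander

How it is judged:
By the outcome, as a careful person would: the job done as asked, in the order asked, and still so for the second after the job is handed in, with the robot touching nothing.
It also fails if it takes over 50 s, if anything falls off the work surface, if the arm or the gripper's body presses on something with over 40 N, if the wrist force passes 120 N, or if a joint passes its speed limit or range.

## Robot

A 6-joint arm with a two-finger parallel gripper is mounted at the origin on the work surface. World frame = base frame: x ahead of the robot, y to its left, z up, the work surface at z = 0. Lengths are in m, angles in rad, forces in N, time in s.
With the tool pointing down it reaches from about 0.325 to 0.75 m from the base axis. Payload 7.6 kg.
Tool frame: the origin (TCP) lies at the very end of the fingers, on their centre line; the grasp point (between the pads) lies 19 mm behind it; z points along the fingers, y is the line along which they close (so a half turn about z gives the same grasp; the last joint's range is limited). The gripper opens to 85 mm and grips with 20 to 120 N. Pads are 22 mm wide; open, the fingers measure 114 mm over their backs; the gripper's body (76 mm by 85 mm) begins 54 mm behind the grasp point. The pads swing forward as they close: fully open they stand 13 mm farther back than shut.
Start: joints at [-1.266, 0.052, 1.401, -0, 1.689, -0.07], TCP at [0.192, -0.489, 0.231] pointing down, gripper open.
Joint ranges: [-2.9, 2.9], [-0.91, 2.17], [0.12, 2.37], [-1.06, 4.2], [0.26, 2.73], [-2.93, 2.93]. Speed limits (rad/s): [2.57, 2.57, 3.01, 3.14, 3.14, 3.14].

## Interface

Orientations are given as a 3x3 rotation matrix whose columns are the frame's x, y, z axes.
In Python, from bench import ctrl, cam gives the robot as it stands (ctrl), with the cameras (cam). Calls block until the motion is done:
- ctrl.move_ptp(position, orientation): joint-space move of the TCP to a pose.
- ctrl.line_to(position, rotation=None, speed=0.15): straight line of the TCP; rotation=None keeps the orientation; speed is the mean speed in m/s.
- ctrl.goto_joints(angles): joint-space move.
- ctrl.move_gripper(opening, grasp_force=None): finger opening in m; grasp_force is the grip in N (None keeps the last); returns when the fingers have stopped.
- ctrl.sleep(seconds).
- ctrl.solve_ik(position, orientation): joint angles nearest the present ones, or None.
- cam.grab_frame(name): name is "scene" or "side" or "wrist"; returns a dict with "image" (420x560x3 uint8, red, green, blue), "camera_matrix" (3x3 intrinsics, pixels), "k1" (the pictures are not rectified: a ray, as slopes to the right and down, at radius r is drawn at 1 + k1 r^2 times it, then the intrinsics apply), "origin" and "attitude" of the camera in the world. Camera axes: x right, y down, z forward; pixel columns grow to the right and rows downward; lengths in m; the calibration is good to about 2 mm. A picture is of the moment at which its call begins. There is no depth.
A pose or a line that the arm cannot do raises ctrl.PlanningError and nothing moves.
- ctrl.finish_job(): hands the job in; it is judged then, once.
Readings, each from a call of its own:
- ctrl.read_clock(): time.
- ctrl.read_qpos(): joint angles.
- ctrl.read_joint_velocities(): joint speeds.
- ctrl.read_tau(): joint torques, N m.
- ctrl.read_position(): TCP position.
- ctrl.read_eef_rot(): TCP orientation.
- ctrl.read_wrist_force(): force on the tool from outside, world axes, zero at the start.
- ctrl.read_moment(): the same for the moment, N m.
- ctrl.read_finger_gap(): finger opening in m.
- ctrl.read_gripper_force(): force on a finger pad.
Only numpy, scipy, OpenCV 4.12 (cv2) and the standard library are available. Lean on these libraries where they do the work, as an engineer would, in place of code of your own. Each camera call takes 0.05 s, during which the arm holds its last target. There are 200 camera calls.

## Working session

There is one attempt and no reset: what is moved stays moved. The work goes in short steps, each a Python script; the robot and the scene stay as the last script left them, time stands still between calls to the robot, and variables do not carry over. Pictures are saved under pics/ and viewed, at most 10 in all, crops included, and the job is handed in when it is done.

```bash
mkdir -p pics; python3 - <<'E'
from bench import ctrl, cam
import cv2,pickle
d={}
for n in("scene","side"):
    f=cam.grab_frame(n); d[n]=f
    cv2.imwrite(f"pics/{n}0.png",f["image"][:,:,::-1]); print(n,f["camera_matrix"],f["k1"],f["origin"],f["attitude"])
pickle.dump(d,open("f0.pkl","wb")); print(ctrl.read_clock())
E
```

```text
scene [[490.4518167    0.         279.26773341]
 [  0.         490.4518167  214.59739385]
 [  0.           0.           1.        ]] -0.16216302971610794 [ 0.88774665 -0.57140287  1.12650933] [[ 0.86912892  0.42034124 -0.26063031]
 [ 0.4944645  -0.72681867  0.47669643]
 [ 0.01094419 -0.54318309 -0.83954295]]
side [[487.49549836   0.         278.87128174]
 [  0.         487.49549836 209.67196521]
 [  0.           0.           1.        ]] 0.054507966400393924 [0.52314214 1.00014827 0.60041743] [[-9.99632462e-01 -1.25923852e-02  2.40077799e-02]
 [-2.71067553e-02  4.77560825e-01 -8.78180438e-01]
 [-4.06788778e-04 -8.78508446e-01 -4.77726642e-01]]
0.1
```

View pics/scene0.png

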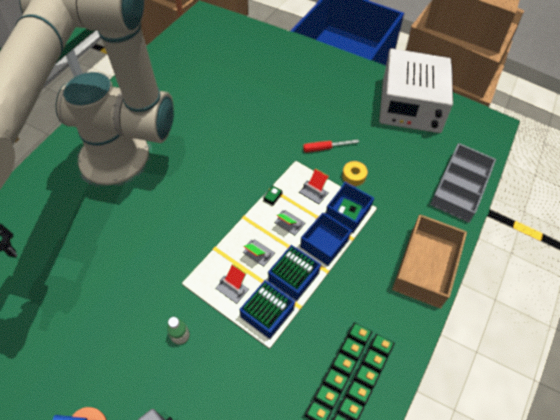

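View pics/side0.png

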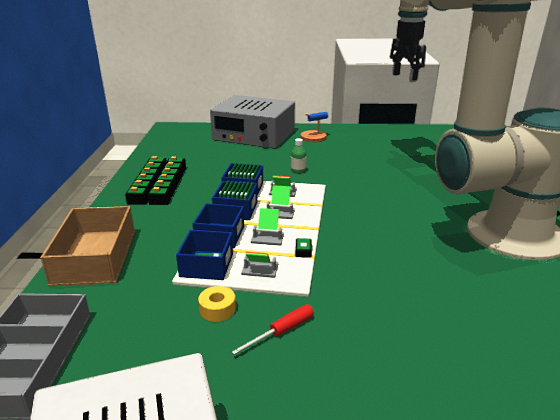

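Left to right from the robot's side, the row reads:

| Position | Pixel (scene) | Tag now | Bin behind | Needed |
|---|---|---|---|---|
| 1 | (317,180) | red | one board | leave |
| 2 | (290,217) | green | empty | flip to red, push +y |
| 3 | (257,250) | green | full | leave |
| 4 | (236,277) | red | full | flip to green, push −y |

The side view agrees with these leans. Next I'll fit the row's pose from the tag face centroids and check it against the board corners.

```bash
cat >h.py <<'E'
import numpy as np,cv2
def ray(f,uv,z):
    K=f["camera_matrix"]; s=(np.array(uv,float)-[K[0,2],K[1,2]])/[K[0,0],K[1,1]]
    p=s.copy()
    for _ in range(30): p=s/(1+f["k1"]*(p@p))
    d=np.array(f["attitude"])@[p[0],p[1],1]; o=np.array(f["origin"]); return o+d*(z-o[2])/d[2]
def proj(f,P):
    c=np.array(f["attitude"]).T@(np.array(P)-f["origin"]); p=c[:2]/c[2]; p=p*(1+f["k1"]*(p@p))
    K=f["camera_matrix"]; return p*[K[0,0],K[1,1]]+[K[0,2],K[1,2]]
E
python3 - <<'E'
import pickle; from h import *
from scipy.optimize import least_squares
d=pickle.load(open("f0.pkl","rb")); f=d["scene"]; im=f["image"].astype(int)
R,G,B=im[...,0],im[...,1],im[...,2]
red=((R>150)&(G<90)&(B<90)); grn=(G>150)&(R<120)&(B<120)
C=[]
for m,g in((red,(317,180)),(grn,(290,217)),(grn,(257,250)),(red,(236,277))):
    n,l,s,c=cv2.connectedComponentsWithStats(m.astype(np.uint8))
    i=1+np.argmin([np.hypot(*(q-g))+(100 if a[4]<15 else 0) for q,a in zip(c[1:],s[1:])]); print(c[i],s[i]); C.append(c[i])
P=np.array([ray(f,c,.0527)[:2] for c in C])
L=np.array([1,-1,-1,1]); yb=np.array([.18,.06,-.06,-.18])+.0142*L
def model(p): return np.c_[p[0]-np.sin(p[2])*yb,p[1]+np.cos(p[2])*yb]
r=least_squares(lambda p:(model(p)-P).ravel(),[.5,0,0]); print("pose",r.x,"res mm",r.fun*1e3)
x,y,a=r.x; T=lambda u,v,z:[x+u*np.cos(a)-v*np.sin(a),y+u*np.sin(a)+v*np.cos(a),z]
for n in d:
    I=d[n]["image"][:,:,::-1].copy()
    I=cv2.resize(I,None,fx=3,fy=3)
    for v,l in zip([.18,.06,-.06,-.18],L):
        dl=.032*l
        for s in(-.022,.022): cv2.line(I,*[tuple(int(k) for k in 3*proj(d[n],q)+1) for q in(T(s,v,.032),T(s,v+dl,.070))],(255,0,255),1)
        for q in [(-.035,-.025),(-.035,.025),(.035,.025),(.035,-.025)]:
            cv2.circle(I,tuple(int(k) for k in 3*proj(d[n],T(q[0],v+q[1],.016))+1),2,(0,255,255),-1)
    for v in(-.245,.245): print(n,"edge row",proj(d[n],T(-.1,v,.01)))
    for v in(-.245,.245): cv2.line(I,*[tuple(int(k) for k in 3*proj(d[n],T(u,v,.01))+1) for u in(-.1,.17)],(0,0,255),1)
    I=I[450:1050,500:1180] if n=="scene" else I[450:900,500:1020]
    cv2.imwrite(f"pics/fit_{n}.png",I)
E
```

```text
[317.85648148 179.43518519] [309 170  19  20 216]
[286.67213115 218.14754098] [279 214  17   9  61]
[254.55208333 248.96875   ] [246 244  19  11  96]
[234.868 276.588] [225 266  20  22 250]
pose [ 0.56673103 -0.00559214 -0.11913171] res mm [ 0.59114875 -3.92427153 -4.28755439  1.48913534  6.40153112  2.12806348
 -2.70512548  0.30707271]
scene edge row [184.2435768  284.42026863]
scene edge row [297.645525   161.69292775]
side edge row [321.19424813 184.31160045]
side edge row [303.35655593 293.03727249]
```

View pics/fit_scene.png

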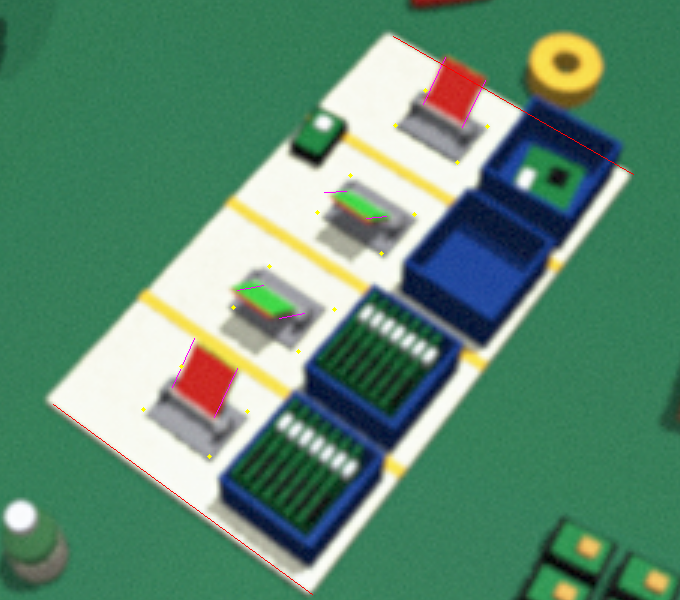

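View pics/fit_side.png

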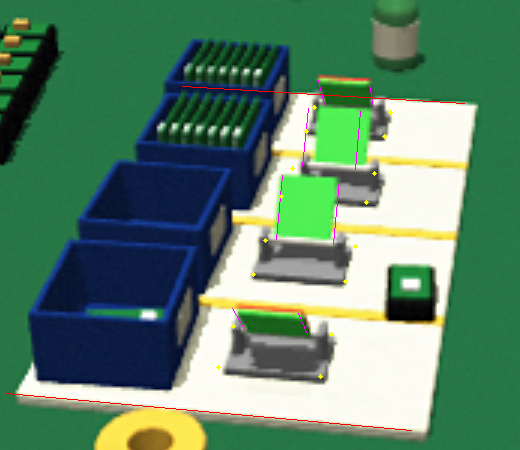

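The overlay is close, but the yaw is slightly off. I'll refit from the board corners and then triangulate the two tags to flip in both views.

```bash
python3 - <<'E'
import pickle; from h import *
from scipy.optimize import least_squares
d=pickle.load(open("f0.pkl","rb")); S,D=d["scene"],d["side"]
cs=lambda u,v:((500+u)/3-.3,(450+v)/3-.3)
A=[ray(S,cs(*q),.01)[:2] for q in((388,34),(48,401),(631,174),(311,595))]+[ray(D,cs(*q),.01)[:2] for q in((429,430),(477,104))]
FL,FR,BL,BR,fl,fr=A; print(np.round(A,4))
for p,q in((FR,FL),(BR,BL),(fr,fl)): e=q-p; print("len",np.hypot(*e),"yaw",np.arctan2(-e[0],e[1]))
def tri(us,ud):
    return least_squares(lambda P:np.r_[proj(S,P)-us,proj(D,P)-ud],[.55,0,.05])
for us,ud in(((286.7,218.1),cs(308,208)),((254.6,249.),cs(342,136))):
    r=tri(us,ud); print("face centre",r.x,"px",r.fun, "side@z",ray(D,ud,.0527),"scene@z",ray(S,us,.0527))
# free-edge corner midpoints of tag 4 and 1 in both (edge z .070)
for us,ud in((cs(210,360),cs(345,78)),(cs(465,68),cs(272,309))):
    r=tri(us,ud); print("edge",r.x,"px",r.fun)
E
```

```text
[[ 0.4905  0.2489]
 [ 0.4326 -0.237 ]
 [ 0.7629  0.217 ]
 [ 0.7056 -0.27  ]
 [ 0.485   0.2492]
 [ 0.4267 -0.2369]]
len 0.4893112479641431 yaw -0.11859289612982996
len 0.4904028301794331 yaw -0.11706303241236972
len 0.48960901102618565 yaw -0.11939965045460804
face centre [0.57370369 0.03865631 0.05229494] px [-0.9089564  -0.39052909 -0.84062068  0.20148774] side@z [0.5718004  0.03839276 0.0527    ] scene@z [0.57645326 0.03855813 0.0527    ]
face centre [ 0.55031262 -0.08159706  0.05300081] px [-0.5045889  -0.23861068 -0.53622301  0.14693206] side@z [ 0.54901383 -0.08303608  0.0527    ] scene@z [ 0.55166041 -0.08141057  0.0527    ]
edge [ 0.54847336 -0.1598557   0.0703301 ] px [-0.05737128 -0.02810018 -0.06684746  0.01923875]
edge [0.58893988 0.20440257 0.07086827] px [-0.88852817 -0.34078024 -0.66713367  0.13610046]
```

```bash
python3 - <<'E'
from bench import ctrl, cam
import numpy as np,cv2
a=-.1185; ex=np.array([np.cos(a),np.sin(a),0]); ey=np.array([-np.sin(a),np.cos(a),0]); zd=np.array([0,0,-1.])
R=np.c_[ey,ex,zd]; R2=np.c_[-ey,-ex,zd]
P=lambda u,v,z:u*ex+(.0606+v)*ey+[0,0,z]
q=ctrl.read_qpos()
J=lambda r:ctrl.solve_ik(P(.563,-.12,.2),r)
c=[(np.abs(np.array(J(r))-q).max(),i) for i,r in enumerate((R,R2)) if J(r) is not None]; print(c)
R=(R,R2)[min(c)[1]]
ctrl.move_gripper(0.0)
def push(u,v0,v1):
    ctrl.move_ptp(P(u,v0,.2),R); ctrl.line_to(P(u,v0,.057))
    print("down",ctrl.read_wrist_force().round(1) if hasattr(ctrl.read_wrist_force(),'round') else ctrl.read_wrist_force())
    ctrl.line_to(P(u,v1,.057),speed=.06); print("pushed",ctrl.read_position(),ctrl.read_wrist_force())
    ctrl.sleep(.3); ctrl.line_to(P(u,v1+.6*(v0-v1),.057),speed=.1); ctrl.line_to(P(u,v1+.6*(v0-v1),.2))
push(.5636,-.120,-.187)
push(.5651,.000,.062)
ctrl.move_ptp([.35,-.35,.3],R)
for n in("scene","side"):
    I=cv2.resize(cam.grab_frame(n)["image"][:,:,::-1],None,fx=3,fy=3)
    cv2.imwrite(f"pics/end_{n}.png",I[450:1050,500:1180] if n=="scene" else I[450:960,480:1060])
print(ctrl.read_clock())
E
```

```text
[(np.float64(0.9774677735509276), 0)]
down [0.7 0.7 1.3]
pushed [ 0.54475311 -0.19181698  0.05698152] [ 0.32575299  0.84333907 -0.25147735]
down [ 0.2 -0.2  0.8]
pushed [0.57560842 0.05461536 0.05696182] [-0.3494544   0.97857366 -0.95639489]
13.6083
```

View pics/end_scene.png

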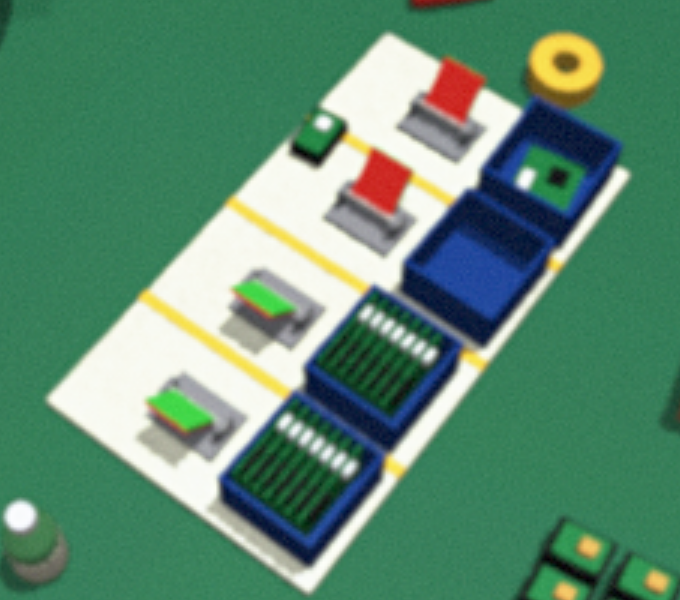

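View pics/end_side.png

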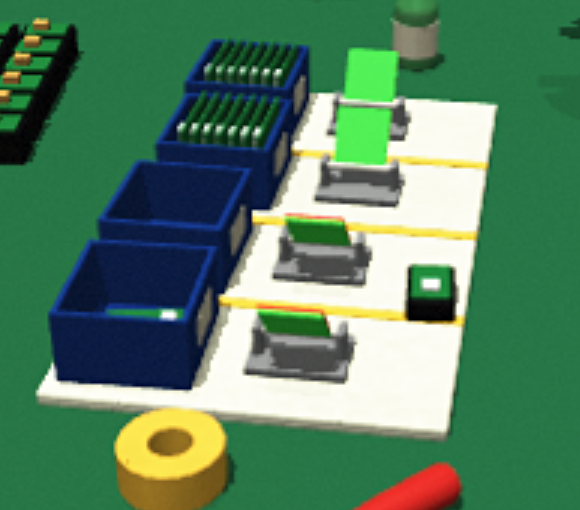

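Both views agree: the tags in front of the two full bins, at crop pixels (180,410) and (262,297), show green. The tags in front of the other two, at (382,180) and (455,90), show red. Nothing else has moved.

```bash
python3 -c "
from bench import ctrl, cam
print(ctrl.finish_job())"
```

```text
the job is handed in; nothing more can be done
None
```

I flipped the two wrong tags, so the full bins now show green and the other two red; nothing else moved in the final pictures, and the job was handed in at about 14 s.

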